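# Register a lighter case in the fixture and hold it clamped

### The job

Push the lighter case lying loose on the fixture's bed fully home into the corner, flush against both stops, while the clamp lever is still up; then press the lever's handle down until the sprung foot bears on the case with about 10 N (its brass pin about 5 mm proud of the boss, short of the lever's end stop), and finish while still holding the handle there. Leave the other things on the bench where they are.

Things in the scene. Friction and masses are not known exactly. Their poses are not given: they have to be found in the camera images.
- fixture: Clamping fixture fixed to the bench: flat steel bed 190 x 190 mm, its top 12 mm above the bench, carrying two stops and a sprung clamp lever. Origin on the bench surface; the bed spans x -95..+95, y -105..+85 mm of it. x axis: from the front edge (robot side) to the back; y to the left; z up.
- corner (a point): Inner corner of the two steel bar stops, on the bed's top: fixture x +30, y +50, z 12 mm; axes as the fixture. Bars stand 10 mm above the bed. Back stop: face in the plane x = +30 mm, runs y -13..+62 mm. Side stop: face in the plane y = +50 mm, runs x -13..+42 mm.
- shaft (a point): Point on the lever's shaft, fixture x +75, y 0, 46 mm above the bench; axes as the fixture. The shaft runs along y, on two posts 44 mm above the bed. The lever is one rigid piece: a foot arm reaching 60 mm from the shaft towards the robot, over the nest (y +21), and a handle arm reaching 100 mm at the right (y -160), beside the bed.
- case: The part: plain metal pocket lighter case, 38 (its x) x 58 (its y) x 13 mm high, about 60 g, lying flat and loose on the bed, in front and to the right of the corner, a little skewed. Origin: centre of its underside. Fully home, its long side lies on the back stop and a short side on the side stop: origin at fixture x +11, y +21 mm.
- clamp_lever (a joint): Lever angle, rad: 0 = up at rest (start), grows as pressed down, end stop 0.47; a spring returns it. At 0 both arms rise 0.30 rad from the shaft towards the robot; at 0.30 they are level. With the case home the foot touches it at about 0.32 and bears on it with 10 N at 0.40 (6 N at 0.37, 14 N at 0.43), which takes about 13 N down on the handle.
- handle (a point): The lever's handle, pressed down from above: black round bar, 16 mm across, 56 mm long, along the fixture's y at the end of the handle arm. This point: middle of the bar, on its axis; at fixture x -20, y -160, 76 mm above the bench with the lever up, and x -25 mm, 36 mm above the bench at lever angle 0.40.
- clamp_foot: The clamp's sprung foot, on the foot arm above the nest: rubber disc 16 mm across on a brass pin that slides in the arm's boss, spring 2 N per mm. Origin: centre of the disc's underside, about 45 mm above the bench with the lever up (case top: 25 mm). The pin's top is flush with the boss at no load and 5 mm proud of it at 10 N.
- tin: round brass tin of flints, 28 mm across, 14 mm high, standing on the bed behind the nest; bystander. Origin: centre of its underside
- upright_case: slim steel lighter case, 14 x 40 x 58 mm, standing upright on the bench to the right of the fixture; bystander. Origin: centre of its underside
- battery: upright battery cell, 26 mm across, 50 mm high, to the right of the fixture; bystander. Origin: centre of its underside
- loupe: black eye loupe, 34 mm across, 28 mm high, to the left of the fixture; bystander. Origin: centre of its underside
- screwdriver: screwdriver, 150 mm long, lying on the bench to the left of the fixture; bystander. Origin: near its middle, underneath
- gas_can: gas can, 60 mm across, 170 mm high, far left; bystander. Origin: centre of its underside
Things that resemble listed ones, but are neither listed nor needed, are in the scene too. What is shaped like the case but red or turquoise is not meant.

How it is judged:
By the outcome, as a careful person would: the job done as asked, in the order asked, and still so for the second after the job is handed in, while the arm keeps its last pose, push and grip.
It also fails if it takes over 51 s, if anything falls off the work surface, if the arm or the gripper's body presses on something with over 40 N, if the wrist force passes 120 N, or if a joint passes its speed limit or range.

### The arm

A 6-joint arm with a two-finger parallel gripper is mounted at the origin on the work surface. World frame = base frame: x ahead of the robot, y to its left, z up, the work surface at z = 0. Lengths are in m, angles in rad, forces in N, time in s.
With the tool pointing down it reaches from about 0.35 to 0.975 m from the base axis. Payload 4.9 kg.
Tool frame: the origin (TCP) lies midway between the tips of the shut fingers; the grasp point (between the pads) lies 19 mm behind it (ctrl.hold_point_z is the distance from the TCP to the grasp point, in m); z points along the fingers, y is the line along which they close (so a half turn about z gives the same grasp; the last joint's range is limited). The gripper opens to 85 mm and grips with 20 to 120 N. Pads are 22 mm wide; open, the fingers measure 114 mm over their backs; the gripper's body (76 mm by 85 mm) begins 54 mm behind the grasp point. The pads swing forward as they close: fully open they stand 13 mm farther back than shut.
Start: joints at [-1.22, 0.053, 1.613, -0, 1.476, -0.119], TCP at [0.283, -0.557, 0.193] pointing down, gripper open.
Joint ranges: [-3.01, 3.01], [-1.01, 2.22], [0.06, 2.58], [-1.02, 4.17], [0.09, 2.62], [-3.14, 3.14]. Speed limits (rad/s): [2.57, 2.57, 3.14, 3.14, 3.14, 3.14].

### API

Orientations are given as a rotation vector (axis times angle).
In Python, from station import status, viewer, finish_job, ctrl gives the robot as it stands.
- The arm moves only by the shell command python3 -m jog 'ROWS' [FORCE]. ROWS is JSON, a list of rows, each a list of 7 numbers: the turn, a rotation vector about the tool's x, y, z each as a share of 5 degrees, from -1 to 1, then the shift along the tool's x, y, z each as a share of 30 mm, from -1 to 1, then the opening, from -1 (shut) to 1 (fully open). A call has 1 to 5 rows; each row shifts and turns the commanded pose from where the row before left it, along the tool's axes as they then stand; what a row does not reach is not made up. A row lasts 1/8 s, in which the tool goes at most 62.5 mm and 10.7 degrees, less where a joint would pass 70% of its speed; a pose out of reach is approached as far as the arm can. A call with a number of a shift or a turn outside -1 to 1 is refused whole. A call with a gripper value outside its range is refused whole. The fingers move at their own pace and stop on an object; FORCE is the grip in N (left out, the last holds). Time passes only in rows, so rows that do not move let the fingers close. It gives the time, the measured TCP pose, the force, the opening and the grip force at its end, in the units of the state.
- status.get_obs(): the state, without advancing time (a new reading comes with each control period).
- viewer.get_image(name): name is "scene" or "top" or "wrist"; returns a dict with "img" (400x640x3 uint8, red, green, blue), "fovy" (degrees; the focal length in pixels is half the picture's height over the tangent of half this angle, whatever the lens; pixels are square), "cx", "cy" (the principal point, pixels), "rvec" (rotation vector, rad) and "tvec" (3), from world to camera coordinates, as OpenCV has them. Camera axes: x right, y down, z forward; pixel columns grow to the right and rows downward; lengths in m; the calibration is good to about 2 mm. A picture is of the moment at which its call begins. There is no depth.
- finish_job(): hands the job in; it is judged then, once.
The state is a dict: "t": time; "q": joint angles; "dq": joint speeds; "effort": joint torques, N m; "tool_pos": TCP position; "tool_rot": TCP orientation; "contact_force": force on the tool from outside, world axes, zero at the start; "wrist_torque": the same for the moment, N m; "opening": finger opening in m; "grip_force": force on a finger pad.
Only numpy, scipy, OpenCV 4.12 (cv2) and the standard library are available. Lean on these libraries where they do the work, as an engineer would, in place of code of your own. Each camera call takes 0.05 s, during which the arm holds its last target. There are 200 camera calls.

## Working session

There is one attempt and no reset: what is moved stays moved. The work goes in short steps, Python scripts to look and compute and a shell command to move; the robot and the scene stay as the last step left them, time stands still between calls to the robot, and variables do not carry over. Pictures are saved under pics/ and viewed, at most 10 in all, crops included, and the job is handed in when it is done.

```bash
mkdir -p pics; ls; cat > h.py <<'E'
import numpy as np,cv2
from station import status,viewer,ctrl
def shot(n,f):
    d=viewer.get_image(n); cv2.imwrite(f'pics/{f}.png',cv2.cvtColor(d['img'],cv2.COLOR_RGB2BGR)); np.save(f'pics/{f}.npy',d,allow_pickle=True); return d
def load(f): return np.load(f'pics/{f}.npy',allow_pickle=True).item()
def cam(d):
    F=200/np.tan(np.radians(d['fovy'])/2); K=np.array([[F,0,d['cx']],[0,F,d['cy']],[0,0,1]])
    R=cv2.Rodrigues(np.array(d['rvec'],float))[0]; return K,R,np.array(d['tvec'],float)
def ray(d,p):
    K,R,t=cam(d); return -R.T@t, R.T@np.linalg.solve(K,[p[0],p[1],1.])
def plane(d,p,z):
    c,v=ray(d,p); return c+v*(z-c[2])/v[2]
def tri(d1,p1,d2,p2):
    c1,v1=ray(d1,p1);c2,v2=ray(d2,p2); s=np.linalg.lstsq(np.c_[v1,-v2],c2-c1,rcond=None)[0]
    a,b=c1+s[0]*v1,c2+s[1]*v2; return (a+b)/2,np.linalg.norm(a-b)
def proj(d,P):
    K,R,t=cam(d); q=K@(R@np.array(P,float)+t); return q[:2]/q[2]
E
python3 - <<'E'
from h import *
o=status.get_obs(); print(o)
for n in('top','scene','wrist'):
    d=shot(n,n+'0'); c,_=ray(d,(0,0)); print(n,d['fovy'],c)
a=cv2.imread('pics/top0.png');b=cv2.imread('pics/scene0.png')
E
```

```text
pics
{'t': 0.0, 'q': array([-1.21999246e+00,  5.33327645e-02,  1.61431782e+00,  2.70615897e-05,
        1.47598151e+00, -1.18981758e-01]), 'dq': array([ 1.46588659e-04, -7.66169808e-04, -5.47962977e-04,  5.79412371e-04,
        6.31257549e-04, -3.44244243e-05]), 'effort': array([ 2.41162852e-03, -3.93680227e+01, -3.70175314e+01,  1.39401923e-04,
        6.96379910e-03, -1.50397817e-06]), 'tool_pos': array([ 0.28270858, -0.55661449,  0.1913638 ]), 'tool_rot': array([-3.05335007e+00, -7.30694164e-01,  3.28254906e-04]), 'contact_force': array([ 1.78955477, -0.42055347, -0.31240358]), 'wrist_torque': array([ 0.01551077, -0.01818899, -0.06734854]), 'grip_force': 0.0, 'opening': 0.08589446042929853}
top 54.341129673518374 [0.46081702 0.13260679 1.05776891]
scene 47.38941720995296 [ 1.22906173 -0.48603293  0.64801243]
wrist 58.811510891431666 [ 0.35450306 -0.52074307  0.37163115]
```

View pics/top0.png

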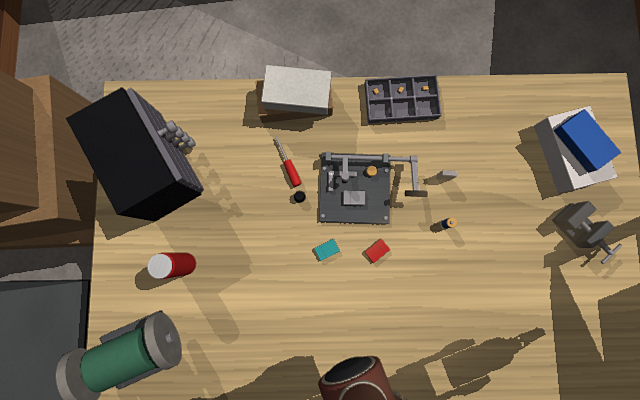

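View pics/scene0.png

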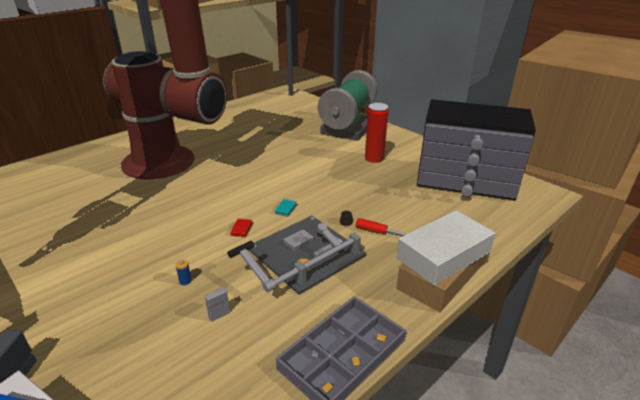

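The top view shows the fixture bed spanning about (318..390, 152..223), with the lever shaft at row 157 and the handle at (416,193). Things that could be taken for the case:
- Grey block on the bed at (354,198).
- Turquoise block at (327,250), excluded by its colour.
- Red block at (376,251), also excluded by its colour.
- Upright grey case at (447,177), off the bed.

I choose (354,198) and check it in a close crop.

```bash
python3 - <<'E'
from h import *
a=cv2.imread('pics/top0.png')[140:235,305:465];b=cv2.imread('pics/scene0.png')[205:300,215:375]
o=np.vstack([cv2.resize(x,None,fx=3.1,fy=3.1,interpolation=cv2.INTER_CUBIC) for x in(a,b)])
cv2.imwrite('pics/crop0.png',o)
d=load('top0')
for p in [(321,153),(390,153),(318,222),(389,223)]: print(plane(d,p,.012))
print('case',plane(d,(354,198),.025),'handle',plane(d,(416,193),.076))
E
```

```text
[0.72890318 0.12717119 0.012     ]
[ 0.7259876  -0.06268336  0.012     ]
[0.5389324  0.13811392 0.012     ]
[ 0.53342791 -0.05234194  0.012     ]
case [0.60076026 0.04086744 0.025     ] handle [ 0.60432764 -0.11272269  0.076     ]
```

View pics/crop0.png

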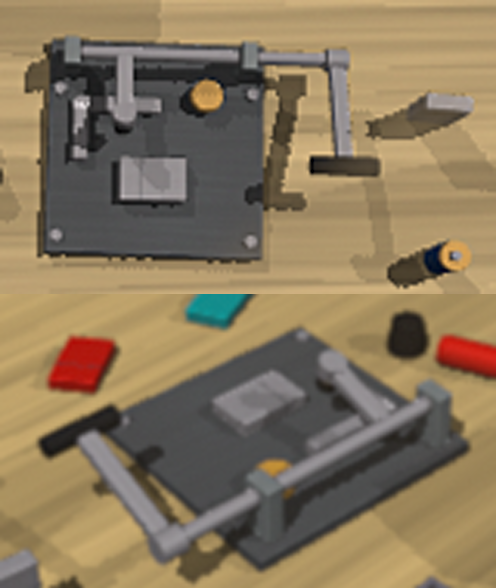

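The crop confirms a plain grey metal case lying on the bed, in front and to the right of the bar stops, with the foot arm above the nest and the brass tin behind it. I'll move the wrist camera over the fixture for accurate measurement.

```bash
python3 -m jog '[[0,0,1,0,0,-0.4,-1],[0,0,1,0,0,-0.4,-1],[0,0,1,0,0,-0.4,-1],[0,0,1,0,0,-0.4,-1],[0,0,1,0,0,-0.4,-1]]' && python3 -m jog '[[0,0,1,0,-1,0,-1],[0,0,0,0,-1,0,-1],[0,0,0,0.5,-1,0,-1],[0,0,0,0.5,-1,0,-1],[0,0,0,0.5,-1,0,-1]]' && python3 -m jog '[[0,0,0,0.5,-1,0,-1],[0,0,0,0.5,-1,0,-1],[0,0,0,0.5,-1,0,-1],[0,0,0,0.5,-1,0,-1],[0,0,0,0.5,-1,0,-1]]' && python3 -m jog '[[0,0,0,0.5,-1,0,-1],[0,0,0,0.5,-1,0,-1],[0,0,0,0.5,-1,0,-1],[0,0,0,0.5,-1,0,-1],[0,0,0,0,0,0,-1]]'
python3 - <<'E'
from h import *
d=shot('wrist','w1');print(ray(d,(0,0))[0])
E
```

```text
t: 0.78
tool_pos: [0.2828, -0.557, 0.2524]
tool_rot: [-3.14, -0.048, 0.001]
contact_force: [-0.3, 0.3, -0.1]
opening: -0.0003
grip_force: 0.0
t: 1.4
tool_pos: [0.3336, -0.4087, 0.2522]
tool_rot: [-3.14, 0.085, 0.0]
contact_force: [-0.4, 0.1, 0.2]
opening: 0.0003
grip_force: 0.0
t: 2.02
tool_pos: [0.4165, -0.263, 0.2523]
tool_rot: [-3.14, 0.085, 0.0]
contact_force: [1.0, -0.2, -0.6]
opening: 0.0002
grip_force: 0.0
t: 2.65
tool_pos: [0.483, -0.146, 0.2522]
tool_rot: [-3.14, 0.079, 0.001]
contact_force: [-0.6, -0.0, -0.5]
opening: -0.0
grip_force: 0.0
[ 0.56333111 -0.14989301  0.43228368]
```

View pics/w1.png

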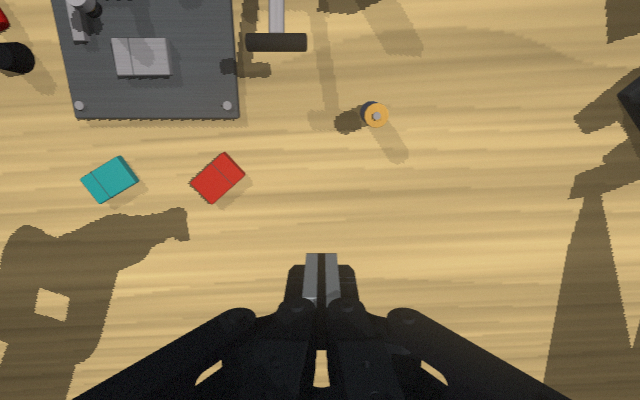

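This view shows the case at (141,58), the handle bar at (276,42), and the front edge of the bed at row 118; the fixture's back is cut off. I'll move the camera over it.

```bash
python3 -m jog '[[0,0,0,0.6,-1,0,-1],[0,0,0,0.6,-1,0,-1],[0,0,0,0.6,-1,0,-1],[0,0,0,0.6,-0.8,0,-1],[0,0,0,0,0,0,-1]]'
python3 - <<'E'
from h import *
d=shot('wrist','w2');print(ray(d,(0,0))[0],status.get_obs()['tool_pos'])
E
```

```text
t: 3.32
tool_pos: [0.5609, -0.0375, 0.2522]
tool_rot: [3.14, -0.083, -0.001]
contact_force: [-0.2, -0.0, 0.5]
opening: 0.0001
grip_force: 0.0
[ 0.64125146 -0.04149209  0.43219115] [ 0.56042886 -0.03819177  0.25221071]
```

View pics/w2.png

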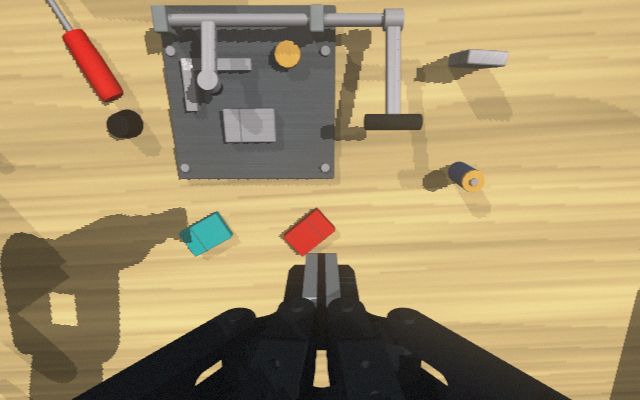

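The case is at (249,126), skewed slightly. The side stop is at (192,90), the back stop at (235,64), the handle bar at (393,122) and the tin at (288,53).

```bash
python3 - <<'E'
from h import *
w1,w2=load('w1'),load('w2')
def blob(d,box,f):
    x0,y0,x1,y1=box; im=d['img'].astype(int); h=im[y0:y1,x0:x1]; m=f(h).astype(np.uint8)
    m=cv2.morphologyEx(m,cv2.MORPH_CLOSE,np.ones((3,3)))
    c=max(cv2.findContours(m,cv2.RETR_EXTERNAL,cv2.CHAIN_APPROX_NONE)[0],key=cv2.contourArea)+[[x0,y0]]
    r=cv2.minAreaRect(c); return cv2.boxPoints(r),np.array(r[0])
neu=lambda h:np.ptp(h,axis=2)<30
case=lambda h:neu(h)&(h.mean(2)>105)
blk=lambda h:neu(h)&(h.mean(2)<75)
o=lambda q:q[np.lexsort((q[:,0],(q[:,1]>q[:,1].mean())))]
c1,m1=blob(w1,(104,30,180,90),case);c2,m2=blob(w2,(210,100,285,150),case)
c1,c2=o(c1),o(c2);print(c1.round(1),c2.round(1))
for a,b in zip(c1,c2): print('case tri',tri(w1,a,w2,b))
print('case on plane .025 (w2)',[plane(w2,p,.025)[:2].round(4) for p in c2])
h1,k1=blob(w1,(240,28,312,54),blk);h2,k2=blob(w2,(358,110,428,134),blk)
print('handle',k1,k2,tri(w1,k1,w2,k2),[tri(w1,a,w2,b)[0].round(4) for a,b in zip(o(h1),o(h2))])
# bed front edge corners (top edge), screws
g=w2['img'].astype(int)
bed=lambda h:neu(h)&(h.mean(2)<110)
m=bed(g).astype(np.uint8)
# left edge, right edge, front edge transitions
def line(pts): 
    vx,vy,x,y=cv2.fitLine(np.array(pts,np.float32),cv2.DIST_HUBER,0,.01,.01).ravel(); return np.array([x,y]),np.array([vx,vy])
front=[];left=[];right=[]
for x in range(195,325,3):
    ys=np.where(m[150:195,x])[0]; front.append((x,150+ys.max()+.5))
for y in range(100,165,3):
    xs=np.where(m[y,150:250])[0]; left.append((150+xs.min()-.5,y)); 
for y in list(range(65,115,3))+list(range(145,170,3)):
    xs=np.where(m[y,300:345])[0]; right.append((300+xs.max()+.5,y))
L=[line(p) for p in(front,left,right)]
def inter(a,b):
    s=np.linalg.solve(np.c_[a[1],-b[1]],b[0]-a[0]); return a[0]+s[0]*a[1]
fl,fr=inter(L[0],L[1]),inter(L[0],L[2]); print(fl,fr,L)
for p in(fl,fr): print('bed',plane(w2,p,.012))
# stops: refine by thresholds
for y in (70,80,90,100,105): print(y,g[y,176:212].mean(1).astype(int))
for x in (220,230,240,248): print(x,g[52:82,x].mean(1).astype(int))
E
```

```text
[[111.  38.]
 [169.  38.]
 [111.  74.]
 [169.  74.]] [[222. 104.]
 [275. 104.]
 [222. 141.]
 [275. 141.]]
case tri (array([0.62517763, 0.07394644, 0.01198091]), np.float64(0.004189565021293779))
case tri (array([0.62231268, 0.01373039, 0.0065164 ]), np.float64(0.0029474495952866216))
case tri (array([0.586712  , 0.07417323, 0.02863473]), np.float64(0.0012390898136719856))
case tri (array([0.58339388, 0.0144724 , 0.0237427 ]), np.float64(4.3376290027737963e-05))
case on plane .025 (w2) [array([0.6273, 0.0692]), array([0.6243, 0.0105]), array([0.5867, 0.0748]), array([0.5836, 0.0143])]
handle [275.5         41.99999237] [393.  121.5] (array([ 0.60364336, -0.10994831,  0.07703259]), np.float64(0.0007406393890840138)) [array([ 0.6124, -0.0827,  0.077 ]), array([ 0.6096, -0.138 ,  0.0748]), array([ 0.5977, -0.0819,  0.0794]), array([ 0.5948, -0.1375,  0.0769])]
[178.87958 178.5    ] [333.24646 178.5    ] [(array([243.6, 178.5], dtype=float32), array([1., 0.], dtype=float32)), (array([172.81818, 131.5    ], dtype=float32), array([0.12790647, 0.99178624], dtype=float32)), (array([334.1, 106
[... 712 characters left out ...]
  54  54  51  53  63  58  61  57  68  87]
105 [ 98 100  97  98  99  99  98  81  61  77 137 170 167 169 169 171 169 167
 170 167 154 115 106  85  74  87  88  89  88  90  93  96 100  98  99 100]
220 [ 98  91  88  89  91  93 135 169 168 167 166 169 172 168 166 174 169 170
  72  55  52  57  89  90  90  87  92  94 101 101]
230 [ 99  91  89  83  90  96 136 149 148 153 155 162 161 161 158 162 159 164
  71  55  50  54  93  90  93  89  90  91  90  98]
240 [ 97  92  91  90  91  94 136 153 151 150 154 151 152 154 147 154 151 148
  62  53  52  55  88  91  90  88  91  91  95  95]
248 [ 93  92  92  90  93  94 139 167 169 170 171 171 174 173 157 165 161 161
  64  55  66  90  92  92  91  89  93  92  90  92]
```

```bash
python3 - <<'E'
from h import *
a=cv2.imread('pics/w2.png')[0:190,150:345]
cv2.imwrite('pics/w2c.png',cv2.resize(a,None,fx=3.1,fy=3.1,interpolation=cv2.INTER_CUBIC))
E
```

```text
(no output)
```

View pics/w2c.png

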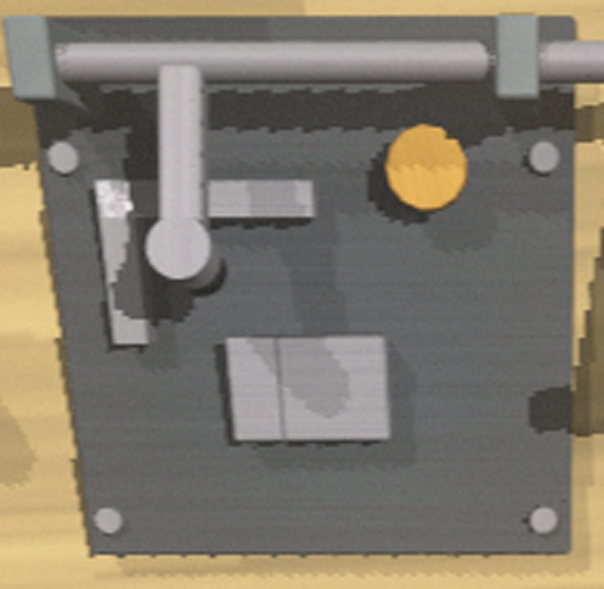

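Fixture frame from the bed's front corners: origin (0.633, 0.048), yaw −3.0°. This predicts the handle within 1 mm of the measured position. The case is at about (−27,−8) in the fixture, so it has to go +38 and +29 mm. The tool is already square to the fixture.

The tin stands just behind the end of the back stop. I'll push left first, short of the side stop, then back, then finish left. I'll tilt the tool 15° to clear the foot.

```bash
cat >> h.py <<'E'
O=np.array([.6329,.0484]);ya=-.052
A=np.array([[np.cos(ya),-np.sin(ya)],[np.sin(ya),np.cos(ya)]])
def fx(P): return np.r_[A.T@(np.array(P)[:2]-O),P[2]].round(4)*1000
E
python3 - <<'E'
from h import *
w2=load('w2')
print('tin',fx(plane(w2,(287.5,53.5),.026)),'backstop',fx(plane(w2,(225,69.7),.022)),fx(plane(w2,(248,69.7),.022)),'side',fx(plane(w2,(198,110),.022)))
E
python3 -m jog '[[0,1,0,0,0,0,-1],[0,1,0,0,0,0,-1],[0,1,0,0,0,0,-1],[0,0,0,-0.08,-0.13,0.94,-1],[0,0,0,-0.08,-0.13,0.94,-1]]' && python3 -m jog '[[0,0,0,-0.08,-0.13,0.94,-1],[0,0,0,-0.08,-0.13,0.94,-1],[0,0,0,-0.08,-0.13,0.94,-1],[0,0,0,-0.08,-0.13,0.94,-1],[0,0,0,0,0,0,-1]]'
python3 -c "
from h import *
print(fx(status.get_obs()['tool_pos']))"
```

```text
tin [ 45.1 -53.7  26. ] backstop [29.1 14.9 22. ] [ 29.1 -10.1  22. ] side [-13.3  48.7  22. ]
t: 4.0
tool_pos: [0.5705, -0.0321, 0.1969]
tool_rot: [3.105, -0.087, 0.411]
contact_force: [0.2, -0.7, -1.0]
opening: -0.0
grip_force: 0.0
t: 4.62
tool_pos: [0.5891, -0.0168, 0.0823]
tool_rot: [3.108, -0.086, 0.4]
contact_force: [-0.0, 0.2, 0.1]
opening: -0.0001
grip_force: 0.0
[-40.4 -67.4  82.3]
```

```bash
python3 -m jog '[[0,0,0,-0.03,-0.1,0.71,-1],[0,0,0,-0.03,-0.1,0.71,-1],[0,0,0,-0.03,-0.1,0.71,-1],[0,0,0,-0.03,0,0.1,-1],[0,0,0,0,0,0,-1]]'
python3 -c "
from h import *
print(fx(status.get_obs()['tool_pos']))
d=shot('wrist','w3')"
```

```text
t: 5.25
tool_pos: [0.6066, -0.0083, 0.0213]
tool_rot: [3.106, -0.084, 0.411]
contact_force: [-0.9, -0.4, -1.3]
opening: -0.0003
grip_force: 0.0
[-23.3 -58.   21.3]
```

View pics/w3.png

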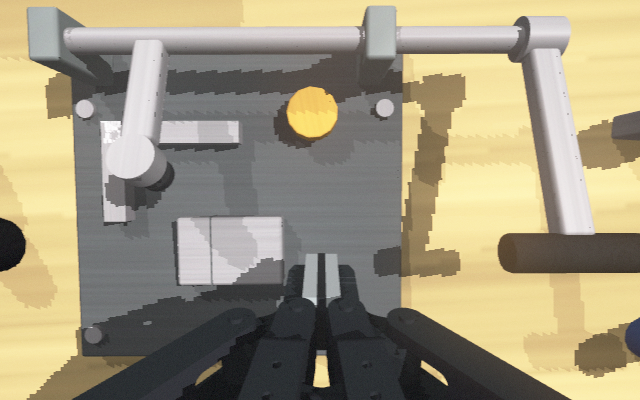

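The shut fingertips at (321,280) stand right of the case, whose right edge is at column 284, and are clear of everything. I'll lower slightly and push left.

```bash
python3 -m jog '[[0,0,0,-0.13,0,0.12,-1],[0,0,0,0,-0.25,0,-1],[0,0,0,0,-0.2,0,-1],[0,0,0,0,-0.2,0,-1],[0,0,0,0,-0.2,0,-1]]' && python3 -m jog '[[0,0,0,0,-0.2,0,-1],[0,0,0,0,-0.1,0,-1],[0,0,0,0,0,0,-1]]'
python3 -c "
from h import *
print(fx(status.get_obs()['tool_pos']))
d=shot('wrist','w4')"
```

```text
t: 5.92
tool_pos: [0.6047, 0.0187, 0.0155]
tool_rot: [3.107, -0.083, 0.409]
contact_force: [0.6, 0.3, 0.2]
opening: 0.0001
grip_force: 0.0
t: 6.3
tool_pos: [0.6051, 0.0273, 0.0154]
tool_rot: [3.107, -0.083, 0.409]
contact_force: [-0.3, 0.2, -0.0]
opening: -0.0001
grip_force: 0.0
[-26.7 -22.6  15.4]
```

View pics/w4.png

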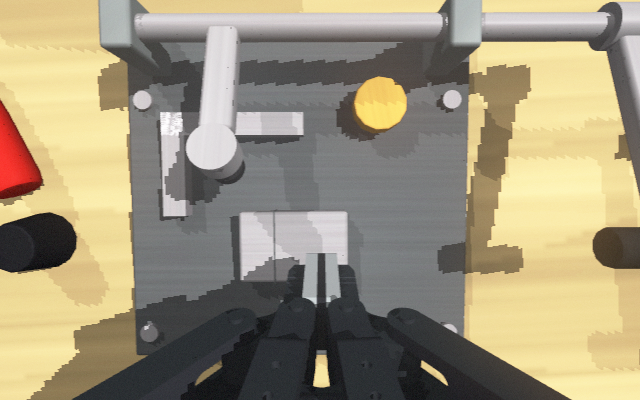

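```bash
python3 - <<'E'
from h import *
for n,px in(('w3',[(178,218),(283,218),(283,284),(178,284)]),('w4',[(240,212),(347,212),(347,280),(241,280)])):
    d=load(n)
    for z in(.025,.012): print(n,z,[fx(plane(d,p,z)).round(1)[:2] for p in px])
    print('rows tip', ray(d,(0,0))[0])
d=load('w4');o=status.get_obs();print(proj(d,o['tool_pos']))
E4=1
R=cv2.Rodrigues(o['tool_rot'])[0];print(R.round(3))
for v in([.011,0,0],[-.011,0,0],[0,.008,0],[0,0,-.02]): print(v,proj(d,o['tool_pos']+R@np.array(v)))
s=shot('scene','s4')
a=cv2.imread('pics/s4.png')[190:300,200:370]; cv2.imwrite('pics/s4c.png',cv2.resize(a,None,fx=4,fy=4,interpolation=cv2.INTER_CUBIC))
E
```

```text
w3 0.025 [array([-11.7,  19.5]), array([-11.8, -37.2]), array([-47.9, -36.9]), array([-47.8,  20.3])]
w3 0.012 [array([-12.9,  24.8]), array([-13. , -35.8]), array([-51.6, -35.5]), array([-51.5,  25.6])]
rows tip [ 0.63694074 -0.00966852  0.21594564]
w4 0.025 [array([-11.4,  20.1]), array([-11.4, -35.9]), array([-47.5, -36. ]), array([-47.4,  20. ])]
w4 0.012 [array([-12.5,  23.1]), array([-12.5, -36.8]), array([-51.1, -36.9]), array([-51.,  23.])]
rows tip [0.63572049 0.02585846 0.20996466]
[321.792304   238.08719995]
[[ 0.965 -0.054  0.258]
 [-0.052 -0.999 -0.014]
 [ 0.259  0.    -0.966]]
[0.011, 0, 0] [321.82397089 219.45989182]
[-0.011, 0, 0] [321.76172097 256.07696085]
[0, 0.008, 0] [336.28142609 238.10284052]
[0, 0, -0.02] [321.85000256 254.45959972]
```

View pics/s4c.png

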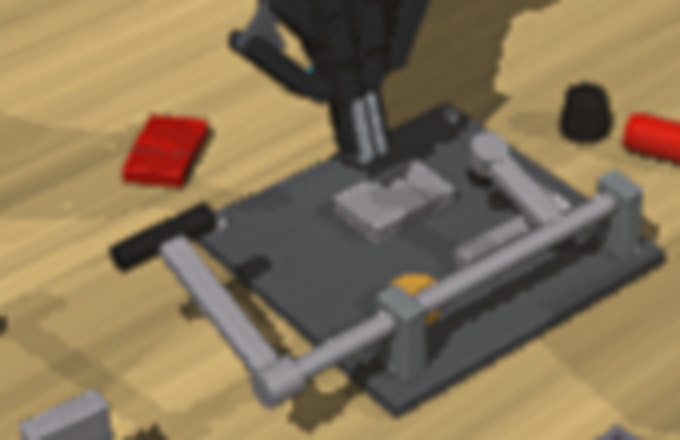

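```bash
python3 - <<'E'
from h import *
w,s=load('w4'),load('s4');o=status.get_obs();T=o['tool_pos']
print('tcp in scene crop',(proj(s,T)-[200,190])*4)
for a,b in(((306,254),(385,157)),((337,254),(362,163))):
    P,e=tri(w,a,s,np.array(b)/4+[200,190]); print(fx(P),e)
# check calibration on case corners
for a,b in(((240,280),(425,165)),((347,212),(375,225)),((240,212),(455,190))):
    P,e=tri(w,a,s,np.array(b)/4+[200,190]); print('case',fx(P),e)
R=cv2.Rodrigues(o['tool_rot'])[0]
c=ray(w,(0,0))[0]; print('cam in tool',R.T@(c-T), 'fwd',R.T@cam(w)[1][2])
print(o['opening'],ctrl.hold_point_z)
E
```

```text
tcp in scene crop [375.35390457 217.58338588]
[-27.4 -15.1  53.4] 0.0012474023238512142
[-27.6 -29.6  55.9] 0.0007461810962840306
case [-47.4  25.1  17.4] 0.007066040893831751
case [-11.  -35.4  26.1] 0.0010117529810102764
case [-11.2  21.4  22.1] 0.00150731254421332
cam in tool [ 0.07994678 -0.00051941 -0.18000196] fwd [-3.10190576e-01 -4.21486559e-04  9.50674302e-01]
0.00018017647024535287 0.0187
```

The triangulated fingertips stand about 54 mm above the bench, while the reported TCP z is 15 mm. They passed over the case without touching it, so the tips are about 37 mm behind the reported TCP. I'll back off to the right, then lower step by step while watching the force.

```bash
python3 - <<'E'
from h import *
w=load('w4');o=status.get_obs();R=cv2.Rodrigues(o['tool_rot'])[0];T=o['tool_pos']
for x in(-.011,0,.011,.03):
  for p in((306,254),(288,268),(230,312),(75,398)):
    c,v=ray(w,p); c=R.T@(c-T);v=R.T@v; print(x,p,((c+v*(x-c[0])/v[0])*1000).round(0))
E
python3 -m jog '[[0,0,0,0,0.7,0,-1],[0,0,0,0,0.7,0,-1],[0,0,0,-0.085,0,0.32,-1],[0,0,0,-0.085,0,0.32,-1],[0,0,0,0,0,0,-1]]'
```

```text
-0.011 (306, 254) [-11.  -9.   3.]
-0.011 (288, 268) [-11. -18. -14.]
-0.011 (230, 312) [-11. -39. -52.]
-0.011 (75, 398) [-11. -76. -95.]
0 (306, 254) [  0.  -8. -20.]
0 (288, 268) [  0. -16. -34.]
0 (230, 312) [  0. -34. -67.]
0 (75, 398) [   0.  -67. -106.]
0.011 (306, 254) [ 11.  -7. -42.]
0.011 (288, 268) [ 11. -14. -54.]
0.011 (230, 312) [ 11. -30. -83.]
0.011 (75, 398) [  11.  -58. -116.]
0.03 (306, 254) [ 30.  -5. -80.]
0.03 (288, 268) [ 30. -10. -89.]
0.03 (230, 312) [  30.  -22. -110.]
0.03 (75, 398) [  30.  -42. -134.]
t: 7.02
tool_pos: [0.6014, -0.0141, -0.0065]
tool_rot: [3.108, -0.083, 0.404]
contact_force: [-0.5, -1.3, -0.5]
opening: 0.0
grip_force: 0.0
```

```bash
python3 -m jog '[[0,0,0,-0.07,0,0.26,-1],[0,0,0,0,0,0,-1]]' && python3 -m jog '[[0,0,0,-0.025,0,0.1,-1],[0,0,0,0,0,0,-1]]'
```

```text
t: 7.28
tool_pos: [0.6022, -0.0144, -0.0135]
tool_rot: [3.107, -0.083, 0.407]
contact_force: [0.1, -0.9, 1.0]
opening: -0.0
grip_force: 0.0
t: 7.52
tool_pos: [0.6029, -0.0148, -0.0157]
tool_rot: [3.107, -0.083, 0.409]
contact_force: [-0.3, -0.4, -0.6]
opening: -0.0001
grip_force: 0.0
```

```bash
python3 -m jog '[[0,0,0,-0.02,0,0.07,-1],[0,0,0,0,0,0,-1]]' && python3 -m jog '[[0,0,0,-0.02,0,0.07,-1],[0,0,0,0,0,0,-1]]' && python3 -m jog '[[0,0,0,-0.02,0,0.07,-1],[0,0,0,0,0,0,-1]]'
```

```text
t: 7.78
tool_pos: [0.6028, -0.0149, -0.0179]
tool_rot: [3.107, -0.084, 0.409]
contact_force: [0.0, -0.2, 0.5]
opening: 0.0001
grip_force: 0.0
t: 8.02
tool_pos: [0.6026, -0.0149, -0.0203]
tool_rot: [3.107, -0.084, 0.408]
contact_force: [-0.2, -0.6, 0.1]
opening: 0.0002
grip_force: 0.0
t: 8.28
tool_pos: [0.6026, -0.0149, -0.0225]
tool_rot: [3.107, -0.084, 0.408]
contact_force: [-0.3, -0.3, -0.4]
opening: -0.0003
grip_force: 0.0
```

```bash
python3 -m jog '[[0,0,0,-0.02,0,0.07,-1],[0,0,0,0,0,0,-1]]' && python3 -m jog '[[0,0,0,-0.02,0,0.07,-1],[0,0,0,0,0,0,-1]]'; python3 - <<'E'
from h import *
s=shot('scene','s5');p=load('s4');
print(fx(status.get_obs()['tool_pos']))
# bright finger metal column profile along projected tool axis
o=status.get_obs();R=cv2.Rodrigues(o['tool_rot'])[0]
for x,y in((.009,-.004),(.009,.004)):
  for z in range(-70,-18,4):
    q=proj(s,o['tool_pos']+R@np.array([x,y,z/1000])); print(z,q.round(1),s['img'][int(q[1]+.5),int(q[0]+.5)],end=' ')
  print()
E
```

```text
t: 8.52
tool_pos: [0.6031, -0.0149, -0.0235]
tool_rot: [3.107, -0.083, 0.409]
contact_force: [-2.6, 0.1, 5.9]
opening: 0.0002
grip_force: 2.8
t: 8.78
tool_pos: [0.6033, -0.0149, -0.0239]
tool_rot: [3.107, -0.083, 0.408]
contact_force: [-12.8, 0.9, 20.2]
opening: 0.0001
grip_force: 10.0
[-26.3 -64.8 -23.9]
-70 [277.1 238.2] [95 97 98] -66 [277.4 239.8] [82 83 86] -62 [277.8 241.5] [114 116 119] -58 [278.2 243.1] [90 91 94] -54 [278.5 244.7] [118 119 124] -50 [278.9 246.3] [106 107 110] -46 [279.2 247.9] [92 93 95] -42 [279.6 249.6] [74 75 76] -38 [279.9 251.2] [62 62 63] -34 [280.3 252.8] [81 81 83] -30 [280.6 254.4] [81 82 82] -26 [281. 256.] [81 82 82] -22 [281.3 257.5] [79 81 81] 
-70 [274.1 239.6] [119 122 126] -66 [274.4 241.3] [117 119 122] -62 [274.8 242.9] [125 128 132] -58 [275.2 244.5] [118 120 123] -54 [275.5 246.2] [128 131 134] -50 [275.9 247.8] [122 124 128] -46 [276.3 249.4] [119 121 125] -42 [276.6 251. ] [102 104 107] -38 [277.  252.6] [72 73 73] -34 [277.3 254.2] [79 80 81] -30 [277.7 255.8] [79 80 81] -26 [278.  257.4] [81 81 82] -22 [278.4 259. ] [78 79 81]
```

The tips touch the bed at a reported z of −23.5 mm, so the true tip is about 39.5 mm behind the reported TCP along the tool axis. I'll correct for that, raise 3 mm, and push.

```bash
python3 -m jog '[[0,0,0,0.055,0,-0.21,-1],[0,0,0,0.225,-0.2,0.06,-1],[0,0,0,0,-0.25,0,-1],[0,0,0,0,-0.15,0,-1],[0,0,0,0,-0.15,0,-1]]' && python3 -m jog '[[0,0,0,0,-0.2,0,-1],[0,0,0,0,-0.2,0,-1],[0,0,0,0,-0.2,0,-1],[0,0,0,0,-0.09,0,-1],[0,0,0,0,0,0,-1]]'
cat >> h.py <<'E'
def tip():
    o=status.get_obs();R=cv2.Rodrigues(o['tool_rot'])[0]; return fx(o['tool_pos']+R@[0,0,-.0395])
def casepos(d):
    im=d['img'].astype(int);m=((np.ptp(im,axis=2)<30)&(im.mean(2)>105)).astype(np.uint8)
    out=[]
    for c in cv2.findContours(m,cv2.RETR_EXTERNAL,cv2.CHAIN_APPROX_SIMPLE)[0]:
        if cv2.contourArea(c)<400: continue
        x,y,w,h=cv2.boundingRect(c); out.append(((x,y,w,h),[fx(plane(d,p,.025))[:2].round(1) for p in cv2.boxPoints(cv2.minAreaRect(c))]))
    return out
E
python3 -c "
from h import *
print(tip())
d=shot('wrist','w6')
for r in casepos(d): print(r)"
```

```text
t: 9.45
tool_pos: [0.6106, 0.0077, -0.0205]
tool_rot: [3.107, -0.083, 0.408]
contact_force: [-0.2, -0.3, 0.7]
opening: 0.0001
grip_force: 0.2
t: 10.07
tool_pos: [0.612, 0.0282, -0.02]
tool_rot: [3.107, -0.083, 0.409]
contact_force: [-0.6, 0.1, 0.1]
opening: -0.0
grip_force: 0.0
[-30.  -21.3  18.2]
((493, 0, 147, 27), [array([ 85.5, -91.6]), array([  85.4, -151.3]), array([  75. , -151.8]), array([ 75.1, -91.8])])
((37, 0, 467, 357), [array([85.6, 95.3]), array([ 85.4, -95.7]), array([-64.1, -99.7]), array([-64. , 101.8])])
```

```bash
cat >> h.py <<'E'
def prof(d,axis,fixed,rng,z=.025):
    r=[]
    for v in rng:
        P=np.array([v,fixed] if axis=='x' else [fixed,v])/1000; q=proj(d,np.r_[A@P+O,z]).round().astype(int)
        r.append(int(d['img'][q[1],q[0]].mean()) if 0<=q[0]<640 and 0<=q[1]<400 else -1)
    return ' '.join(f'{a}:{b}' for a,b in zip(rng,r))
E
python3 -c "
from h import *
d=load('w6')
for x in(-40,-20,-15): print('y@x',x,prof(d,'y',x,range(-30,64,2)))
for y in(0,8,25,35): print('x@y',y,prof(d,'x',y,range(-60,6,2)))"
```

```text
y@x -40 -30:52 -28:44 -26:50 -24:115 -22:42 -20:41 -18:214 -16:53 -14:49 -12:52 -10:56 -8:53 -6:54 -4:116 -2:119 0:116 2:117 4:115 6:113 8:112 10:111 12:112 14:111 16:118 18:213 20:214 22:214 24:213 26:209 28:210 30:111 32:92 34:203 36:209 38:209 40:208 42:211 44:215 46:212 48:215 50:66 52:122 54:125 56:122 58:124 60:126 62:124
y@x -20 -30:131 -28:141 -26:174 -24:173 -22:55 -20:56 -18:142 -16:142 -14:64 -12:66 -10:140 -8:189 -6:192 -4:193 -2:192 0:192 2:188 4:191 6:192 8:189 10:210 12:213 14:213 16:212 18:211 20:213 22:215 24:215 26:214 28:213 30:214 32:214 34:213 36:212 38:211 40:212 42:212 44:213 46:204 48:87 50:117 52:122 54:124 56:122 58:124 60:121 62:123
y@x -15 -30:128 -28:127 -26:127 -24:127 -22:116 -20:114 -18:115 -16:114 -14:113 -12:117 -10:175 -8:188 -6:188 -4:186 -2:187 0:187 2:187 4:184 6:184 8:186 10:186 12:211 14:215 16:213 18:217 20:219 22:216 24:217 26:215 28:204 30:213 32:216 34:213 36:215 38:215 40:215 42:211 44:213 46:174 48:82 50:107 52:105 54:117 56:118 58:118 60:119 62:118
x@y 0 -60:46 -58:47 -56:34 -54:38 -52:45 -50:41 -48:35 -46:36 -44:113 -42:115 -40:116 -38:
[... 210 characters left out ...]
-48:50 -46:47 -44:95 -42:114 -40:112 -38:116 -36:213 -34:209 -32:216 -30:207 -28:211 -26:209 -24:215 -22:213 -20:189 -18:193 -16:193 -14:187 -12:188 -10:183 -8:107 -6:128 -4:123 -2:125 0:127 2:126 4:127
x@y 25 -60:48 -58:49 -56:50 -54:47 -52:50 -50:44 -48:47 -46:49 -44:54 -42:212 -40:209 -38:207 -36:212 -34:216 -32:212 -30:210 -28:215 -26:210 -24:208 -22:215 -20:211 -18:211 -16:218 -14:214 -12:209 -10:213 -8:206 -6:112 -4:124 -2:125 0:125 2:126 4:54
x@y 35 -60:49 -58:47 -56:48 -54:47 -52:62 -50:62 -48:62 -46:49 -44:55 -42:100 -40:207 -38:215 -36:215 -34:208 -32:215 -30:212 -28:213 -26:210 -24:212 -22:210 -20:209 -18:213 -16:214 -14:215 -12:210 -10:205 -8:207 -6:189 -4:96 -2:77 0:76 2:80 4:79
```

The case is now at about (−26,+18), yawed −7°. I'll go round to its front and push back slightly right of centre, which also squares it.

```bash
python3 -m jog '[[0,0,0,0,0.2,0,-1],[0,0,0,-0.55,0,-0.147,-1],[0,0,0,-0.55,0,-0.147,-1],[0,0,0,0,-0.7,0,-1],[0,0,0,0,-0.67,0,-1]]' && python3 -m jog '[[0,0,0,0,0,0,-1],[0,0,0,0.2,0,0.053,-1],[0,0,0,0.2,0,0.053,-1],[0,0,0,0.2,0,0.053,-1],[0,0,0,0.2,0,0.053,-1]]' && python3 -m jog '[[0,0,0,0.15,0,0.04,-1],[0,0,0,0.1,0,0.026,-1],[0,0,0,0,0,0,-1]]'
python3 -c "
from h import *
print(tip())
d=shot('wrist','w7')
for x in(-5,0,10): print('y@x',x,prof(d,'y',x,range(-30,64,2)))
for y in(-4,2,8,30,40,44): print('x@y',y,prof(d,'x',y,range(-60,36,2)))"
```

```text
t: 10.75
tool_pos: [0.5797, 0.0645, -0.0199]
tool_rot: [3.106, -0.086, 0.409]
contact_force: [-0.5, 0.3, 0.2]
opening: 0.0001
grip_force: 0.0
t: 11.38
tool_pos: [0.605, 0.063, -0.0201]
tool_rot: [3.107, -0.084, 0.408]
contact_force: [-0.9, -0.2, 0.3]
opening: -0.0002
grip_force: 0.4
t: 11.75
tool_pos: [0.6127, 0.0631, -0.0198]
tool_rot: [3.107, -0.084, 0.41]
contact_force: [-0.4, 0.6, -0.6]
opening: 0.0002
grip_force: 0.0
[-31.2  13.6  18.3]
y@x -5 -30:130 -28:130 -26:127 -24:129 -22:129 -20:128 -18:123 -16:118 -14:117 -12:117 -10:122 -8:117 -6:194 -4:196 -2:195 0:196 2:196 4:198 6:197 8:195 10:197 12:197 14:197 16:218 18:218 20:217 22:219 24:217 26:219 28:219 30:216 32:217 34:218 36:216 38:214 40:216 42:214 44:121 46:214 48:203 50:119 52:207 54:122 56:216 58:216 60:215 62:78
y@x 0 -30:131 -28:132 -26:134 -24:132 -22:131 -20:131 -18:126 -16:117 -14:121 -12:120 -10:118 -8:123 -6:196 -4:199 -2:195 0:198 2:198 4:198 6:196 8:219 10:198 12:210 14:219 16:217 18:219 20:219 22:220 24:217 26:216 28:215 30:126 32:127 34:128 36:124 38:122 40:124 42:123 44:127 46:124 48:125 50:116 52:122 54:125 
[... 1740 characters left out ...]
0 32:223 34:218
x@y 40 -60:47 -58:44 -56:15 -54:28 -52:29 -50:30 -48:41 -46:65 -44:68 -42:64 -40:70 -38:65 -36:61 -34:67 -32:68 -30:99 -28:121 -26:113 -24:112 -22:113 -20:69 -18:215 -16:211 -14:213 -12:220 -10:215 -8:218 -6:213 -4:129 -2:124 0:124 2:125 4:128 6:125 8:128 10:130 12:126 14:126 16:128 18:115 20:74 22:75 24:77 26:76 28:84 30:109 32:111 34:107
x@y 44 -60:25 -58:24 -56:26 -54:21 -52:56 -50:47 -48:49 -46:47 -44:64 -42:62 -40:67 -38:63 -36:67 -34:93 -32:121 -30:119 -28:122 -26:124 -24:125 -22:113 -20:66 -18:216 -16:211 -14:214 -12:220 -10:214 -8:215 -6:216 -4:124 -2:124 0:127 2:124 4:128 6:125 8:125 10:126 12:122 14:127 16:125 18:73 20:73 22:74 24:72 26:74 28:84 30:108 32:107 34:108
```

The case is square now, with its back at about +17 and its right edge at about −7. I'll keep pushing back until it meets the stop.

```bash
python3 -m jog '[[0,0,0,0.11,0,0.03,-1],[0,0,0,0.11,0,0.03,-1],[0,0,0,0.1,0,0.026,-1],[0,0,0,0,0,0,-1]]' && python3 -m jog '[[0,0,0,0.04,0,0.01,-1],[0,0,0,0,0,0,-1]]' && python3 -m jog '[[0,0,0,0.04,0,0.01,-1],[0,0,0,0,0,0,-1]]'; python3 -c "
from h import *
print(tip())"
```

```text
t: 12.3
tool_pos: [0.6227, 0.0625, -0.0198]
tool_rot: [3.107, -0.084, 0.41]
contact_force: [0.1, -0.3, -0.3]
opening: -0.0
grip_force: 0.0
t: 12.55
tool_pos: [0.6235, 0.0624, -0.0199]
tool_rot: [3.107, -0.084, 0.409]
contact_force: [0.4, 0.5, -0.2]
opening: -0.0
grip_force: 0.1
t: 12.8
tool_pos: [0.6244, 0.0624, -0.02]
tool_rot: [3.107, -0.084, 0.408]
contact_force: [-1.9, 0.3, 1.0]
opening: -0.0
grip_force: 1.0
[-19.4  13.6  18.1]
```

```bash
python3 -m jog '[[0,0,0,0.03,0,0.01,-1],[0,0,0,0,0,0,-1]]' && python3 -m jog '[[0,0,0,0.03,0,0.01,-1],[0,0,0,0,0,0,-1]]'; python3 -c "
from h import *
print(tip())
d=shot('wrist','w8')
for y in(-4,2): print('x@y',y,prof(d,'x',y,range(-40,36,2)))
for x in(-5,0,5): print('y@x',x,prof(d,'y',x,range(-20,64,2)))"
```

```text
t: 13.05
tool_pos: [0.6246, 0.0624, -0.0203]
tool_rot: [3.107, -0.083, 0.405]
contact_force: [-7.3, -0.0, 4.7]
opening: -0.0004
grip_force: 3.1
t: 13.3
tool_pos: [0.6246, 0.0625, -0.0206]
tool_rot: [3.108, -0.083, 0.401]
contact_force: [-9.0, 1.3, 7.4]
opening: 0.0004
grip_force: 4.8
[-19.1  13.6  17.6]
x@y -4 -40:53 -38:51 -36:52 -34:55 -32:53 -30:91 -28:117 -26:113 -24:114 -22:118 -20:119 -18:118 -16:117 -14:118 -12:116 -10:116 -8:101 -6:194 -4:189 -2:192 0:196 2:198 4:193 6:199 8:194 10:196 12:198 14:199 16:194 18:196 20:203 22:206 24:195 26:199 28:191 30:204 32:207 34:206
x@y 2 -40:53 -38:51 -36:53 -34:53 -32:66 -30:52 -28:52 -26:57 -24:50 -22:53 -20:53 -18:58 -16:55 -14:59 -12:114 -10:118 -8:101 -6:193 -4:193 -2:189 0:198 2:197 4:196 6:198 8:197 10:195 12:201 14:202 16:199 18:196 20:206 22:206 24:199 26:201 28:189 30:203 32:206 34:203
y@x -5 -20:134 -18:121 -16:123 -14:119 -12:120 -10:121 -8:124 -6:193 -4:192 -2:191 0:193 2:192 4:195 6:197 8:191 10:193 12:192 14:193 16:214 18:214 20:213 22:215 24:210 26:213 28:211 30:212 32:212 34:213 36:213 38:209 40:211 42:209 44:116 46:209 48:193 50:217 52:209 54:212 56:214 58:215 60:215 62:74
y@x 0 -20:132 -18:132 -16:120 -14:118 -12:121 -10:125 -8:121 -6:194 -4:196 -2:197 0:199 2:198 4:199 6:200 8:220 10:200 12:202 14:220 16:219 18:219 20:218 22:219 24:220 26:219 28:220 30:126 32:125 34:126 36:126 38:126 40:124 42:122 44:126 46:126 48:122 50:118 52:117 54:121 56:123 58:120 60:213 62:77
y@x 5 -20:129 -18:131 -16:121 -14:121 -12:120 -10:121 -8:123 -6:194 -4:199 -2:199 0:197 2:199 4:199 6:221 8:220 10:221 12:220 14:181 16:122 18:199 20:220 22:221 24:224 26:223 28:222 30:226 32:89 34:126 36:124 38:124 40:122 42:125 44:124 46:125 48:122 50:123 52:122 54:120 56:125 58:121 60:179 62:77
```

It is home against the back stop (−9 N, tip exactly where expected). Next I'll go round to the right side.

```bash
python3 -m jog '[[0,0,0,-0.35,0,-0.09,-1],[0,0,0,0,0.72,0,-1],[0,0,0,0,0.72,0,-1],[0,0,0,0.42,0,0.12,-1],[0,0,0,0.42,0,0.12,-1]]' && python3 -m jog '[[0,0,0,0,0,0,-1],[0,0,0,0,-0.15,0,-1],[0,0,0,0,-0.15,0,-1],[0,0,0,0,0,0,-1]]'; python3 -c "
from h import *
print(tip())"
```

```text
t: 13.98
tool_pos: [0.6408, 0.0184, -0.0202]
tool_rot: [3.106, -0.084, 0.411]
contact_force: [1.6, 0.6, -0.2]
opening: -0.0003
grip_force: 0.0
t: 14.48
tool_pos: [0.6397, 0.0276, -0.0208]
tool_rot: [3.106, -0.082, 0.408]
contact_force: [-0.9, -1.3, -1.2]
opening: -0.0001
grip_force: 0.6
[ -2.3 -20.4  17.4]
```

```bash
python3 -m jog '[[0,0,0,0,-0.05,0,-1],[0,0,0,0,0,0,-1]]' && python3 -m jog '[[0,0,0,0,-0.05,0,-1],[0,0,0,0,0,0,-1]]' && python3 -m jog '[[0,0,0,0,-0.03,0,-1],[0,0,0,0,0,0,-1]]'; python3 -c "
from h import *
print(tip())"
```

```text
t: 14.72
tool_pos: [0.6397, 0.0279, -0.0208]
tool_rot: [3.105, -0.083, 0.407]
contact_force: [-1.8, -5.1, 0.2]
opening: 0.0002
grip_force: 2.4
t: 14.98
tool_pos: [0.6397, 0.0281, -0.0208]
tool_rot: [3.103, -0.082, 0.407]
contact_force: [-2.8, -10.0, 1.3]
opening: 0.0003
grip_force: 4.6
t: 15.22
tool_pos: [0.6397, 0.0282, -0.0208]
tool_rot: [3.102, -0.082, 0.406]
contact_force: [-3.4, -12.4, 0.2]
opening: -0.0
grip_force: 6.0
[ -2.4 -19.7  17.4]
```

The case is firmly home against the side stop: 12 N, no movement. I'll back off, rise, check it, and head for the handle.

```bash
python3 -m jog '[[0,0,0,0,0.35,0,-1],[0,0,0,0,0.35,0,-1],[0,0,0,0.27,0,-1,-1],[0,0,0,0.27,0,-1,-1],[0,0,0,0.27,0,-1,-1]]' && python3 -m jog '[[0,-1,0,0,0,0,-1],[0,-1,0,0,0,0,-1],[0,-1,0,0,0,0,-1],[0,0,0,0,0,0,-1]]'; python3 -c "
from h import *
print(tip())
d=shot('wrist','w9')
for y in(-4,2,40,44): print('x@y',y,prof(d,'x',y,range(-16,40,1)))
for x in(-5,0,5,27): print('y@x',x,prof(d,'y',x,list(range(-14,0))+list(range(40,60))))
t=shot('top','t9')"
```

```text
t: 15.85
tool_pos: [0.6393, 0.0101, 0.0736]
tool_rot: [3.107, -0.084, 0.409]
contact_force: [-0.6, 0.2, 0.5]
opening: -0.0002
grip_force: 0.0
t: 16.35
tool_pos: [0.6407, 0.01, 0.0728]
tool_rot: [-3.14, 0.085, -0.002]
contact_force: [-0.2, 0.3, -0.0]
opening: -0.0
grip_force: 0.0
[  9.7 -37.9 112.3]
x@y -4 -16:113 -15:112 -14:109 -13:109 -12:114 -11:109 -10:116 -9:107 -8:111 -7:136 -6:183 -5:181 -4:177 -3:181 -2:179 -1:179 0:183 1:180 2:183 3:179 4:179 5:183 6:184 7:183 8:181 9:177 10:182 11:180 12:182 13:183 14:185 15:184 16:180 17:176 18:178 19:181 20:183 21:183 22:185 23:177 24:174 25:178 26:180 27:183 28:177 29:172 30:119 31:180 32:183 33:183 34:183 35:186 36:184 37:182 38:181 39:180
x@y 2 -16:119 -15:119 -14:107 -13:114 -12:111 -11:111 -10:111 -9:109 -8:110 -7:137 -6:183 -5:182 -4:181 -3:181 -2:181 -1:183 0:183 1:183 2:183 3:180 4:180 5:179 6:183 7:182 8:177 9:178 10:180 11:181 12:179 13:182 14:185 15:182 16:180 17:178 18:179 19:182 20:182 21:183 22:184 23:178 24:175 25:180 26:178 27:181 28:178 29:171 30:121 31:182 32:180 33:186 34:179 35:185 36:185 37:182 38:182 39:180
x@y 40 -1
[... 1054 characters left out ...]
9:124 -8:152 -7:179 -6:182 -5:183 -4:183 -3:182 -2:180 -1:186 40:222 41:223 42:221 43:220 44:219 45:223 46:222 47:199 48:146 49:121 50:115 51:112 52:114 53:111 54:111 55:114 56:112 57:111 58:111 59:167
y@x 5 -14:115 -13:113 -12:112 -11:112 -10:113 -9:122 -8:147 -7:185 -6:182 -5:181 -4:183 -3:184 -2:179 -1:184 40:222 41:220 42:220 43:221 44:222 45:223 46:222 47:131 48:111 49:114 50:116 51:115 52:111 53:111 54:113 55:114 56:112 57:115 58:114 59:166
y@x 27 -14:112 -13:115 -12:113 -11:112 -10:116 -9:122 -8:164 -7:184 -6:183 -5:180 -4:183 -3:179 -2:181 -1:178 40:142 41:115 42:118 43:117 44:117 45:118 46:117 47:117 48:114 49:107 50:117 51:164 52:206 53:205 54:206 55:204 56:206 57:209 58:209 59:207
```

The case edges read front −7, back 30 and right −8 mm, straight and square, so it is home. Now to the handle.

```bash
python3 -m jog '[[0,0,0,-0.26,1,0,-1],[0,0,0,-0.26,1,0,-1],[0,0,0,-0.26,1,0,-1],[0,0,0,-0.26,0.97,0,-1],[0,0,0,0,0,0.5,-1]]' && python3 -m jog '[[0,0,0,0,0,0,-1]]'; python3 -c "
from h import *
print(tip())
d=shot('wrist','w10');s=shot('scene','s10')"
```

```text
t: 17.08
tool_pos: [0.6019, -0.1086, 0.0587]
tool_rot: [3.14, -0.089, 0.006]
contact_force: [0.1, 1.3, 0.4]
opening: -0.0002
grip_force: 0.0
t: 17.2
tool_pos: [0.5999, -0.106, 0.0554]
tool_rot: [-3.139, 0.085, 0.005]
contact_force: [0.3, 0.3, -0.5]
opening: 0.0
grip_force: 0.0
[ -24.8 -155.9   94.9]
```

```bash
python3 -m jog '[[0,0,0,0.05,0,0.3,-1],[0,0,0,0.05,0,0.1,-1],[0,0,0,0,0,0.15,-1],[0,0,0,0,0,0,-1]]' && python3 -m jog '[[0,0,0,0,0,0.2,-1],[0,0,0,0,0,0.2,-1],[0,0,0,0,0,0.2,-1],[0,0,0,0,0,0,-1]]'; python3 -c "
from h import *
print(tip())"
```

```text
t: 17.8
tool_pos: [0.6047, -0.1069, 0.0413]
tool_rot: [-3.14, 0.084, 0.001]
contact_force: [-3.5, 1.8, 4.7]
opening: -0.0007
grip_force: 2.5
t: 18.3
tool_pos: [0.6047, -0.1074, 0.0234]
tool_rot: [3.14, -0.084, -0.001]
contact_force: [-3.8, 0.5, 5.5]
opening: -0.0002
grip_force: 2.7
[ -20.1 -157.1   62.9]
```

```bash
python3 -m jog '[[0,0,0,0,0,0.15,-1],[0,0,0,0,0,0.15,-1],[0,0,0,0,0,0,-1]]' && python3 -m jog '[[0,0,0,0,0,0.1,-1],[0,0,0,0,0,0,-1]]' && python3 -m jog '[[0,0,0,0,0,0.1,-1],[0,0,0,0,0,0,-1]]'  && python3 -m jog '[[0,0,0,0,0,0.05,-1],[0,0,0,0,0,0,-1]]'; python3 -c "
from h import *
print(tip())"
```

```text
t: 18.68
tool_pos: [0.6047, -0.1075, 0.0146]
tool_rot: [3.14, -0.084, -0.001]
contact_force: [-3.6, 0.1, 5.6]
opening: -0.0001
grip_force: 2.8
t: 18.92
tool_pos: [0.605, -0.1075, 0.0121]
tool_rot: [3.14, -0.084, -0.0]
contact_force: [-3.7, 0.7, 7.2]
opening: 0.0003
grip_force: 3.5
t: 19.18
tool_pos: [0.605, -0.1076, 0.0096]
tool_rot: [3.14, -0.084, -0.0]
contact_force: [-6.0, 0.6, 9.5]
opening: 0.0004
grip_force: 4.7
t: 19.42
tool_pos: [0.605, -0.1076, 0.0084]
tool_rot: [3.14, -0.084, -0.001]
contact_force: [-6.8, 1.2, 10.3]
opening: -0.0003
grip_force: 5.3
[ -19.8 -157.2   47.9]
```

```bash
python3 -m jog '[[0,0,0,0,0,0.08,-1],[0,0,0,0,0,0,-1]]' && python3 -m jog '[[0,0,0,0,0,0.05,-1],[0,0,0,0,0,0,-1],[0,0,0,0,0,0,-1]]'; python3 -c "
from h import *
print(tip())
d=shot('wrist','w11');s=shot('scene','s11')
a=cv2.imread('pics/w11.png');b=cv2.imread('pics/s11.png')[205:300,215:375]
b=cv2.resize(b,None,fx=3.2,fy=3.2,interpolation=cv2.INTER_CUBIC)
a=cv2.resize(a[:,0:400],None,fx=.7,fy=.7)
o=np.zeros((b.shape[0]+a.shape[0],max(b.shape[1],a.shape[1]),3),np.uint8);o[:b.shape[0],:b.shape[1]]=b;o[b.shape[0]:,:a.shape[1]]=a
cv2.imwrite('pics/fin.png',o)"
```

```text
t: 19.68
tool_pos: [0.605, -0.1075, 0.0063]
tool_rot: [3.14, -0.084, -0.001]
contact_force: [-7.1, 0.4, 11.2]
opening: 0.0002
grip_force: 6.1
t: 20.05
tool_pos: [0.605, -0.1075, 0.0051]
tool_rot: [3.14, -0.084, -0.001]
contact_force: [-8.0, 0.9, 14.1]
opening: 0.0002
grip_force: 6.6
[ -19.7 -157.2   44.6]
```

View pics/fin.png

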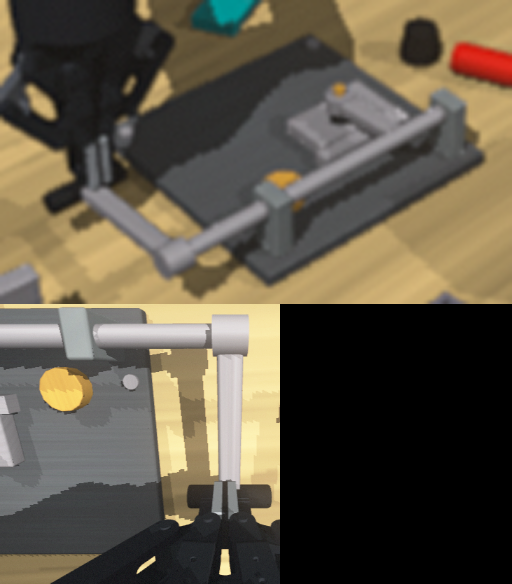

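The last picture shows the case tight in the corner under the foot, the brass pin standing proud at (340,88), and the fingers on the handle. I'll take one idle reading, then hand it in.

```bash
for i in 1 2 3; do python3 -m jog '[[0,0,0,0,0,0,-1]]' | grep -E 'pos|contact'; done
```

```text
tool_pos: [0.605, -0.1075, 0.0051]
contact_force: [-7.9, 1.4, 11.7]
tool_pos: [0.605, -0.1075, 0.0051]
contact_force: [-8.0, 0.7, 13.3]
tool_pos: [0.605, -0.1076, 0.0051]
contact_force: [-7.9, 0.9, 13.7]
```

Mean is about 13.2 N down on the handle, steady, and the lever is near 0.395 rad.

```bash
python3 -c "
from station import finish_job
print(finish_job())"
```

```text
the job is handed in; nothing more can be done
None
```

The job is handed in at about 20 s: the case measured home against both stops, and the handle is still held at about 13 N down (lever near 0.395 rad), so about 10 N at the foot by your figures; the brass pin stands visibly proud, but I did not measure its height.

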